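# Square up and level the board holder, then hold its sprung plunger open

### The arm

A 6-joint arm with a two-finger parallel gripper is mounted at the origin on the work surface. World frame = base frame: x ahead of the robot, y to its left, z up, the work surface at z = 0. Lengths are in m, angles in degrees, forces in N, time in s.
With the tool pointing down it reaches from about 0.4 to 0.825 m from the base axis. Payload 7 kg.
Tool frame: the origin (TCP) lies at the very end of the fingers, on their centre line; the grasp point (between the pads) lies 19 mm behind it (r.hold_point_z is the distance from the TCP to the grasp point, in m); x points along the fingers, y is the direction in which the jaws open and shut, and the axes are right-handed (so a half turn about x gives the same grasp; the last joint's range is limited). The gripper opens to 88 mm and grips with 3 to 60 N. Pads are 19 mm wide; open, the fingers measure 130 mm over their backs; the gripper's body (78 mm by 193 mm) begins 47 mm behind the grasp point.
Start: joints at [-58.207, 20.546, 0.682, 0, -70.136, -16.507], TCP at [0.178, -0.651, 0.191] pointing down, gripper open.
Joint ranges: [-176.03, 176.03], [-82.01, 121.73], [-58.28, 71.71], [-173.87, 95.51], [-174.79, -0.11], [-173.66, 173.66]. Speed limits (degrees/s): [136.94, 136.94, 172.46, 180, 180, 180].

### API

Orientations are given as [roll, pitch, yaw] about the fixed x, y, z axes, in that order (R = Rz(yaw) Ry(pitch) Rx(roll)).
In Python, from plant import r gives the robot as it stands. The module is installed in compiled form; this text tells all that it offers.
- The arm moves only by the shell command python3 -m creep 'ROWS' [FORCE]. ROWS is JSON, a list of rows, each a list of 7 numbers: the turn, a rotation vector about the tool's x, y, z in rad, then the shift along the tool's x, y, z in cm, then the opening in per cent of the stroke, from 0 (shut) to 100 (fully open). In form: [[rx, ry, rz, x, y, z, fingers], ...]. A call has 1 to 8 rows; each row shifts and turns the commanded pose from where the row before left it, along the tool's axes as they then stand; what a row does not reach is not made up. A row lasts 1/10 s, in which the tool goes at most 50 mm and 8.59 degrees, less where a joint would pass 70% of its speed; a pose out of reach is approached as far as the arm can. A call is refused whole if a number of a shift passes 5 or a number of a turn 0.15, either way. A call with a gripper value outside its range is refused whole. The fingers move at their own pace and stop on an object; FORCE is the grip in N (left out, the last holds). Time passes only in rows, so rows that do not move let the fingers close. It gives the time, the measured TCP pose, the force and the opening at its end, in the units of the state.
- r.get_state(): the state, without advancing time (a new reading comes with each control period).
- r.capture(name): name is "side" or "top" or "wrist"; returns (picture, depth): 400x640x3 uint8, blue, green, red; 400x640 float32, m along the optical axis (not along the pixel's ray), 0 where there is no reading.
- r.camera_info(name): a dict with "fovy" (degrees; the focal length in pixels is half the picture's height over the tangent of half this angle, whatever the lens; pixels are square), "cx", "cy" (the principal point, pixels), "camera_from_world" (4x4, takes a point from world to camera coordinates). Camera axes: x right, y down, z forward; pixel columns grow to the right and rows downward; lengths in m; the calibration is good to about 2 mm. A picture is of the moment at which its call begins: read the wrist's pose just before it. camera_info takes no time and is no camera call; for the wrist camera it gives the pose at the moment of the call.
- r.close_job(): hands the job in, once; it reports no verdict.
Trained networks look in the newest picture that a camera, given by its name, has taken for a name from the list of things; names that differ only in an ending like _2 or _b are one class to them, and where a whole thing is asked for, a point or a joint stands for the part that bears it (a point fixed in the world has none). Each returns a list of dicts, best first, with "score" (0 to 1); they miss things now and then, are a little off and sometimes report something else, mostly with a low value. They report only what shows in the picture. A call takes as long as a camera call.
- r.look_for(query, camera): "rect" ([left, top, right, bottom] in pixels, round what is visible of it).
- r.masks_of(query, camera): "pixels" (400x640 bool, what is visible of it) and "rect" ([left, top, right, bottom] in pixels, round what is visible of it).
The state is a dict: "time_s": time; "joints": joint angles; "qd": joint speeds; "joint_torque": joint torques, N m; "tcp_pos": TCP position; "eef_rot": TCP orientation; "contact_force": force on the tool from outside, world axes, zero at the start; "moment": the same for the moment, N m; "gripper_width": finger opening in m.
Only numpy, scipy, OpenCV 4.12 (cv2) and the standard library are available. Lean on these libraries where they do the work, as an engineer would, in place of code of your own. Each camera call takes 0.05 s, during which the arm holds its last target. There are 200 camera calls.

### The job

The phone-board holder on the blue mat has been left skewed and tilted: swivel it until the white pointer on its turntable meets the orange mark on its foot, and set its cradle level, so that the tray cannot slip out. Only then pull the red sprung plunger fully back, so that its pin stays clear of the seat hole, and finish while still holding it back, with the holder still on its mark and level. Leave the jar, the reel, the screwdriver and the tin where they are.

Things in the scene. Friction and masses are not known exactly. Their poses are not given: they have to be found in the camera images.
- holder: fixed foot of the board holder: dark disc 150 mm across, 12 mm high, on a fixed mat (top z = 0.004). Origin: centre of its underside, on the upright swivel axis. Orange mark on its rim along its +x. On it turns a grey yoke, its two upright end cheeks 76 mm high from the foot's underside, 72 to 82 mm from the axis. At swivel 0 the post lies along the foot's +y, the plunger along -y
- swivel (a joint): swivel of the yoke about the upright axis through the holder's origin, rad, counter-clockwise from above positive, 0 = white pointer on orange mark, stops at -1.2 and 1.2. Stiff: it stays where it is left and takes about 3 N at the post to turn
- tilt (a joint): tilt of the cradle about the level axis that runs along the yoke's long axis, 62 mm above the foot's underside, rad, 0 = level; positive = the cradle's pointer-side edge is raised. Stops at -0.6 and 0.8. Stiff: it stays where it is left and takes about 6 N pressed straight down on the raised edge to turn
- plunger (a joint): how far the plunger is pulled out, m, away from the swivel axis: 0 = pin seated 8 mm deep in the seat hole of the steel lug on the cradle, 0.014 = fully back at its stop. Its spring pulls it home again, with about 4 N at the start and 9 N fully back
- post_top (a point): top of the upright round black post, 16 mm across and 64 mm tall, at the end of the yoke, 115 mm from the swivel axis; its top is 90 mm above the foot's underside. Turns with swivel: a handle to turn the yoke by
- knob (a point): middle of the red plunger knob's grip, 62 mm above the foot's underside, 117.5 mm from the swivel axis when seated, opposite the post. Grip: cylinder 20 mm across, 27 mm long, level; on its outer end a flange 30 mm across, 6 mm thick; inside it a brass barrel 18 mm across. It pulls straight out, away from the axis and the post. Its axis is also the tilt axis, but it does not tilt with the cradle
- raised_edge (a point): middle of the top of the cradle's long edge on the pointer side (the edge raised at the start), 38 mm from the tilt axis. The cradle is a black plate 76 by 112 by 6 mm, centred on the tilt axis, with a green board on it; the 28 mm next to this edge is bare (but for the steel lug at the plunger end) and may be pressed; level, the plate's top is 65 mm above the foot's underside
- flux_jar: amber jar with a white cap, 42 mm across, 45 mm tall; origin at the centre of its underside; leave alone
- solder_reel: orange reel, 54 mm across, 32 mm tall; origin at the centre of its underside; leave alone
- screwdriver: screwdriver with a yellow handle, 150 mm long, lying along its x; leave alone
- tin: round silver tin, 52 mm across, 33 mm tall; origin at the centre of its underside; leave alone

How it is judged:
By the outcome, as a careful person would: the job done as asked, in the order asked, and still so for the second after the job is handed in, while the arm keeps its last pose, push and grip.
It also fails if it takes over 53 s, if anything falls off the work surface, if the arm or the gripper's body presses on something with over 40 N, if the wrist force passes 120 N, or if a joint passes its speed limit or range.

## Working session

There is one attempt and no reset: what is moved stays moved. The work goes in short steps, Python scripts to look and compute and a shell command to move; the robot and the scene stay as the last step left them, time stands still between calls to the robot, and variables do not carry over. Pictures are saved under pics/ and viewed, about 8 in all and at most 12, crops included, and the job is handed in when it is done.

```bash
mkdir -p pics; cat > h.py <<'E'
import numpy as np, cv2
from plant import r
from scipy.spatial.transform import Rotation as R
def cam(n):
    i=r.camera_info(n); f=200/np.tan(np.radians(i['fovy'])/2)
    return f,i['cx'],i['cy'],np.array(i['camera_from_world'])
def pts(n,d):
    f,cx,cy,T=cam(n); v,u=np.mgrid[:400,:640]
    p=np.stack([(u-cx)/f*d,(v-cy)/f*d,d],-1); p=(p-T[:3,3])@T[:3,:3]
    p[d<=0]=np.nan
    return p
def proj(n,w):
    f,cx,cy,T=cam(n); c=np.atleast_2d(w)@T[:3,:3].T+T[:3,3]
    return np.c_[c[:,0]/c[:,2]*f+cx,c[:,1]/c[:,2]*f+cy]
E
python3 - <<'E'
from h import *
s=r.get_state(); print(s)
for n in('top','side'):
    im,d=r.capture(n); cv2.imwrite(f'pics/{n}0.png',im); P=pts(n,d); np.save(f'{n}0.npy',P)
    for q in ['holder','swivel','tilt','plunger','post_top','knob','raised_edge','flux_jar','solder_reel','screwdriver','tin']:
        o=r.masks_of(q,n)
        if o:
            m=o[0]['pixels']; print(n,q,round(o[0]['score'],2),o[0]['rect'],np.round(np.nanmedian(P[m],0),3),np.round(np.nanmax(P[m][:,2]),3))
E
```

```text
{'time_s': 0.0, 'joints': array([-5.82065586e+01,  2.05920797e+01,  6.33017812e-01, -2.10033979e-02,
       -7.01345471e+01, -1.65059549e+01]), 'qd': array([-0.07979342, -0.04349242,  0.02910193, -0.00931727, -0.00909187,
       -0.05940524]), 'joint_torque': array([-1.43106317e-03, -5.82722855e+01,  2.93056816e+01,  6.99755833e+00,
        6.80639219e-03, -8.02030740e-05]), 'tcp_pos': array([ 0.17779075, -0.65059448,  0.19020693]), 'eef_rot': array([ 94.59709823,  89.90433073, 109.87743137]), 'contact_force': array([-0.6302664 ,  0.47563543,  0.24587518]), 'moment': array([0.010464  , 0.03654016, 0.0075799 ]), 'gripper_width': 0.08783980263094768}
top holder 0.79 [257.2, 197.3, 373.1, 257.0] [0.546 0.026 0.06 ] 0.097
top tilt 0.59 [287.1, 205.8, 341.1, 238.7] [0.55  0.024 0.071] 0.087
top plunger 0.43 [339.0, 221.1, 374.6, 235.5] [ 0.54  -0.096  0.075] 0.083
top post_top 0.96 [258.5, 206.3, 375.1, 248.3] [0.546 0.027 0.069] 0.097
top knob 0.6 [360.3, 222.0, 378.0, 233.8] [ 0.539 -0.097  0.075] 0.083
top raised_edge 0.76 [291.1, 205.4, 342.0, 240.9] [0.55  0.024 0.071] 0.087
top flux
[... 330 characters left out ...]
1.9] [0.538 0.01  0.059] 0.094
side swivel 0.78 [258.0, 171.6, 358.0, 265.5] [0.543 0.015 0.064] 0.094
side tilt 0.82 [272.4, 191.0, 333.8, 247.7] [0.549 0.017 0.069] 0.084
side plunger 0.81 [336.3, 244.5, 358.1, 265.3] [ 0.538 -0.102  0.073] 0.082
side post_top 0.57 [257.4, 173.4, 356.4, 265.1] [0.542 0.014 0.065] 0.094
side knob 0.82 [319.8, 230.4, 354.3, 266.1] [ 0.539 -0.102  0.072] 0.082
side raised_edge 0.9 [272.8, 189.3, 333.2, 246.0] [0.549 0.017 0.069] 0.084
side solder_reel 0.86 [398.4, 298.0, 426.7, 333.2] [ 0.543 -0.252  0.034] 0.038
side screwdriver 0.86 [230.8, 266.1, 278.8, 340.7] [ 0.404 -0.014  0.026] 0.031
side tin 0.57 [226.5, 147.8, 247.6, 170.4] [0.591 0.271 0.034] 0.038
```

```bash
python3 - <<'E'
from h import *
a=cv2.imread('pics/top0.png')[185:270,240:390]; b=cv2.imread('pics/side0.png')[160:280,240:370]
a=cv2.resize(a,None,fx=5,fy=5,interpolation=2); b=cv2.resize(b,None,fx=4.5,fy=4.5,interpolation=2)
cv2.imwrite('pics/t0.png',a);cv2.imwrite('pics/s0.png',b)
for n in('top','side'):
    P=np.load(f'{n}0.npy');im=cv2.imread(f'pics/{n}0.png');hsv=cv2.cvtColor(im,cv2.COLOR_BGR2HSV)
    near=(abs(P[...,0]-.545)<.16)&(abs(P[...,1]-.02)<.17)
    H,S,V=hsv[...,0],hsv[...,1],hsv[...,2]
    red=((H<6)|(H>174))&(S>150)&near&(V>60); org=(H>7)&(H<22)&(S>150)&near; wh=(S<40)&(V>200)&near; gr=(H>45)&(H<80)&(S>80)&near
    for k,m in dict(red=red,org=org,wh=wh,green=gr).items():
        print(n,k,m.sum(),np.round(np.nanmean(P[m],0),4),np.argwhere(m).mean(0)[::-1].round(1) if m.any() else '')
    m=near&(P[...,2]>.089)&(P[...,2]<.1); print('hi',n,m.sum(),np.round(P[m].mean(0),4))
    m=near&(P[...,2]>.089)&(P[...,1]>.09);print('post',m.sum(),np.round(P[m].mean(0),4))
    m=near&(P[...,2]>.008)&(P[...,2]<.02); print('disc',m.sum(), np.nanmin(P[m],0),np.nanmax(P[m],0))
E
```

```text
top red 85 [ 0.5401 -0.0954  0.076 ] [368.4 227.4]
top org 31 [ 0.5837 -0.0146  0.0416] [332.5 211.1]
top wh 0 [nan nan nan] 
top green 500 [0.5408 0.0291 0.0671] [312.8 227.6]
hi top 40 [0.5581 0.1398 0.0944]
post 40 [0.5581 0.1398 0.0944]
disc 1078 [ 0.38590979 -0.14791475  0.00800015] [0.70227878 0.18830466 0.01997767]
side red 49 [ 0.5409 -0.0972  0.075 ] [344.1 251.1]
side org 0 [nan nan nan] 
side wh 21 [ 0.544  -0.0273  0.0728] [316.8 229.8]
side green 204 [0.5413 0.0187 0.0653] [298.6 220.2]
hi side 37 [0.5593 0.1352 0.0921]
post 37 [0.5593 0.1352 0.0921]
disc 1091 [ 0.38517057 -0.05896774  0.00800996] [0.62659039 0.13628439 0.01999587]<stdin>:11: RuntimeWarning: Mean of empty slice
```

View pics/t0.png

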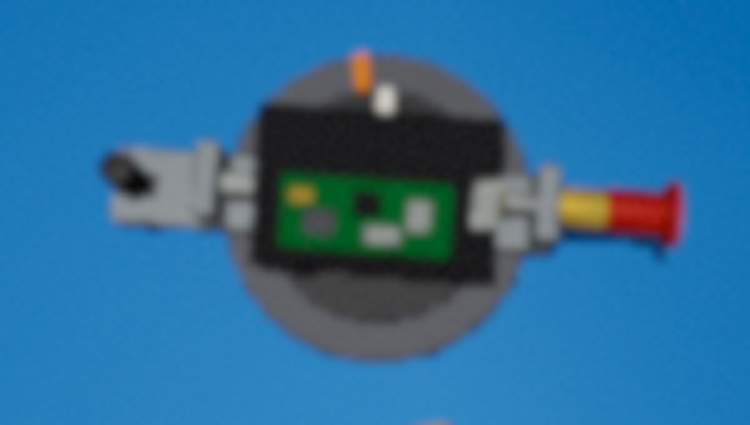

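View pics/s0.png

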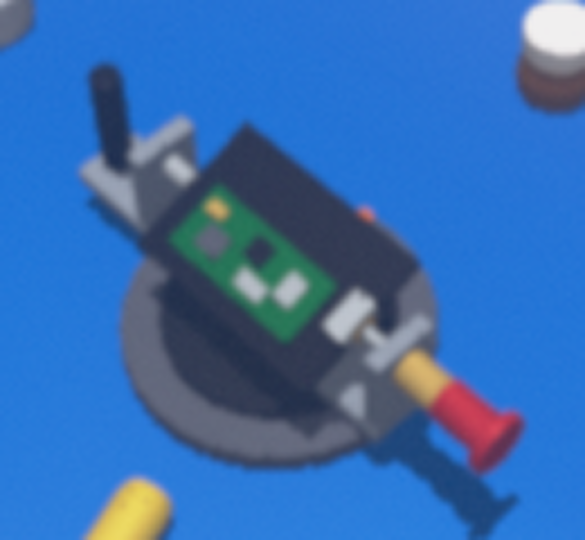

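The top view shows the orange mark near (312,199), the pointer near (317,205), the post at the left and the knob at the right. The cradle edge on the pointer side is raised.

```bash
cat >> h.py <<'E'
def atz(n,uv,z):
    f,cx,cy,T=cam(n); c=-T[:3,:3].T@T[:3,3]; d=T[:3,:3].T@np.array([(uv[0]-cx)/f,(uv[1]-cy)/f,1])
    return c+d*(z-c[2])/d[2]
def plan(p,psi=None,pitch=0):
    "TCP target p, tool x down, tool y along world angle psi (deg, either sense): print total turn (rad, tool axes), shift (cm) in present and final tool axes"
    s=r.get_state(); A=R.from_euler('xyz',s['eef_rot'],degrees=True); M=A.as_matrix(); d=np.array(p)-s['tcp_pos']
    print('t',round(s['time_s'],2),'tcp',s['tcp_pos'].round(4),'y-dir',np.degrees(np.arctan2(M[1,1],M[0,1])).round(2),'x-ax',M[:,0].round(3),'F',s['contact_force'].round(1),'j6',s['joints'][5].round(1))
    if psi is None: print('shift',(d@M*100).round(2)); return
    for k in (0,180):
        a=np.radians(psi+k); y=np.array([np.cos(a),np.sin(a),0]); x=np.array([0,0,-1.]); B=np.c_[x,y,np.cross(x,y)]
        print('turn',R.from_matrix(M.T@B).as_rotvec().round(3),'shift now',(d@M*100).round(2),'shift after',(d@B*100).round(2))
E
python3 - <<'E'
from h import *
c=atz('top',(315.8,226.4),.016); o=atz('top',(312.2,199.4),.016); w=atz('top',(317,205),.018)
print(c,o,w)
a=lambda v:np.degrees(np.arctan2(v[1],v[0])).round(1)
post=np.array([.5585,.138]);kn=np.array([.5405,-.099])
print('orange',a(o-c),'pointer',a(w-c),'post-90',a(post-c[:2])-90,'knob+90',a(kn-c[:2])+90,'line',a(post-kn)-90, 'dists',np.hypot(*(post-c[:2])),np.hypot(*(kn-c[:2])))
plan([.55,.02,.32],0)
print(r.camera_info('wrist'))
E
```

```text
[0.54914456 0.02296234 0.016     ] [0.61526547 0.03161687 0.016     ] [0.60103064 0.0199249  0.018     ]
orange 7.5 pointer -3.4 post-90 -4.599999999999994 knob+90 -4.099999999999994 line -4.299999999999997 dists 0.11541745299995329 0.12226831050826865
t 1.2 tcp [ 0.1779 -0.6511  0.1912] y-dir 105.29 x-ax [-0.  0. -1.] F [0.9 0.5 0.1] j6 -16.5
turn [ 1.838 -0.     0.   ] shift now [-12.88  54.93  53.58] shift after [-12.88  37.21 -67.11]
turn [-1.304 -0.    -0.   ] shift now [-12.88  54.93  53.58] shift after [-12.88 -37.21  67.11]
{'fovy': 71.94725920988454, 'cx': 320.1460425787221, 'cy': 196.08245531579783, 'camera_from_world': array([[-2.63783885e-01,  9.64581779e-01, -2.33223689e-04,
         6.76479904e-01],
       [ 9.28464734e-01,  2.53972497e-01,  2.71018833e-01,
        -3.43284832e-02],
       [ 2.61479060e-01,  7.12738607e-02, -9.62574017e-01,
         3.89515629e-01],
       [ 0.00000000e+00,  0.00000000e+00,  0.00000000e+00,
         1.00000000e+00]])}
```

```bash
python3 -m creep '[[0,0,0,-1.6,3.4,3.3,100],[0,0,0,-1.6,3.4,3.3,100],[0,0,0,-1.6,3.4,3.3,100],[0,0,0,-1.6,3.4,3.3,100],[0,0,0,-1.6,3.4,3.3,100],[0,0,0,-1.6,3.4,3.3,100],[0,0,0,-1.6,3.4,3.3,100],[0,0,0,-1.6,3.4,3.3,100]]'
python3 -m creep '[[0,0,0,0,3.4,3.3,100],[0,0,0,0,3.4,3.3,100],[0,0,0,0,3.4,3.3,100],[0,0,0,0,3.4,3.3,100],[0,0,0,0,3.4,3.3,100],[0,0,0,0,3.4,3.3,100],[0,0,0,0,3.4,3.3,100],[0,0,0,0,3.4,3.3,100]]'
python3 -m creep '[[-0.14,0,0,0,0,0,100],[-0.14,0,0,0,0,0,100],[-0.14,0,0,0,0,0,100],[-0.14,0,0,0,0,0,100],[-0.14,0,0,0,0,0,100],[-0.14,0,0,0,0,0,100],[-0.14,0,0,0,0,0,100],[-0.14,0,0,0,0,0,100]]'
python3 - <<'E'
from h import *
im,d=r.capture('wrist'); P=pts('wrist',d); np.save('w0.npy',P); cv2.imwrite('pics/w0.png',im)
plan([.5585,.138,.115],-4.3)
for q in ['holder','post_top','knob','raised_edge']:
    for o in r.masks_of(q,'wrist')[:1]:
        m=o['pixels']; print(q,round(o['score'],2),o['rect'],np.nanmedian(P[m],0).round(4),np.nanmax(P[m][:,2]).round(3))
E
```

```text
time_s: 2.0
tcp_pos: [0.3613, -0.3175, 0.3202]
eef_rot: [-36.5, 89.9, -21.3]
contact_force: [2.2, -0.2, -0.6]
gripper_width: 0.0879
time_s: 2.8
tcp_pos: [0.5444, 0.0148, 0.3196]
eef_rot: [1.8, 89.9, 17.1]
contact_force: [-0.1, 0.2, -0.4]
gripper_width: 0.0878
time_s: 3.6
tcp_pos: [0.5437, 0.0128, 0.3192]
eef_rot: [-52.5, 90.0, 27.3]
contact_force: [0.7, 0.4, 0.0]
gripper_width: 0.0876
t 3.65 tcp [0.5438 0.0128 0.3193] y-dir 170.28 x-ax [ 0.  0. -1.] F [-0.   0.5  0.4] j6 -31.7
turn [ 3.047  0.    -0.   ] shift now [20.43  0.67 12.59] shift after [ 20.43   0.53 -12.6 ]
turn [-0.095  0.     0.   ] shift now [20.43  0.67 12.59] shift after [20.43 -0.53 12.6 ]
holder 0.73 [274.2, 83.4, 358.5, 247.8] [0.55   0.0157 0.0636] 0.095
post_top 0.75 [285.5, 82.8, 348.5, 248.6] [0.5501 0.0182 0.0702] 0.095
knob 0.67 [298.7, 82.2, 317.6, 135.4] [ 0.5446 -0.0983  0.0746] 0.083
raised_edge 0.76 [293.1, 134.8, 340.5, 209.2] [0.5524 0.0189 0.0711] 0.084
```

View pics/w0.png

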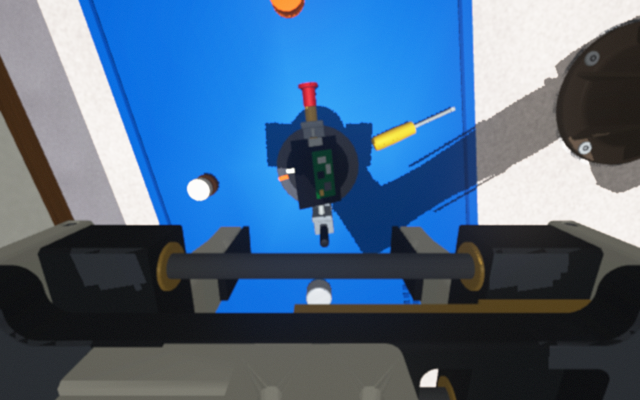

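The wrist view shows the post at about (323,241), the orange mark at (283,178), the pointer at (291,171) and the knob at (308,95). The approach from above is clear.

```bash
python3 - <<'E'
from h import *
im=cv2.imread('pics/w0.png');P=np.load('w0.npy');hsv=cv2.cvtColor(im,cv2.COLOR_BGR2HSV);H,S,V=[hsv[...,i].astype(int) for i in range(3)]
box=np.zeros(H.shape,bool);box[75:250,265:365]=1
for k,m in dict(red=((H<6)|(H>174))&(S>150),org=(H>6)&(H<22)&(S>140),wh=(S<50)&(V>200),post=P[...,2]>.089).items():
    m=m&box; print(k,m.sum(),np.argwhere(m).mean(0)[::-1].round(1),np.nanmean(P[m],0).round(4))
for k,uv in dict(org=(283,178),wh=(291,171)).items(): print(k,atz('wrist',uv,.016))
cv2.imwrite('pics/w0c.png',cv2.resize(im[75:255,265:365],None,fx=4,fy=4,interpolation=2)[:,:])
E
```

```text
red 242 [308.4  93.9] [ 0.5438 -0.0981  0.0755]
org 39 [286.1 169.9] [0.6089 0.0189 0.0227]
wh 81 [308.5 196.3] [0.5749 0.0624 0.0539]
post 72 [324.4 242.7] [0.5591 0.1364 0.0931]
org [0.61781715 0.03042875 0.016     ]
wh [0.60057511 0.02044099 0.016     ]
```

```bash
python3 -m creep '[[-0.095,0,0,0,0,0,100],[0,0,0,3,-0.5,3.2,100],[0,0,0,3,0,3.2,100],[0,0,0,3,0,3.1,100],[0,0,0,3,0,3.0,100],[0,0,0,3,0,0,100],[0,0,0,2,0,0,100],[0,0,0,0,0,0,100]]'
python3 - <<'E'
from h import *
im,d=r.capture('wrist'); P=pts('wrist',d)
plan([.5588,.1375,.058],-4.6)
o=r.masks_of('post_top','wrist')
m=(P[...,2]>.086)&(P[...,2]<.1)&(abs(P[...,0]-.559)<.03)&(abs(P[...,1]-.1375)<.03)
print(m.sum(), np.nanmean(P[m],0) if m.any() else 0, np.argwhere(m).mean(0))
im2=im.copy(); cv2.imwrite('pics/w1.png',im2)
E
```

```text
time_s: 4.65
tcp_pos: [0.558, 0.1363, 0.146]
eef_rot: [121.0, 89.7, -154.3]
contact_force: [0.9, 0.2, 0.1]
gripper_width: 0.0875
t 4.7 tcp [0.5593 0.1365 0.1482] y-dir 174.8 x-ax [-0.002 -0.002 -1.   ] F [-0.1  0.3  1.6] j6 -38.4
turn [ 3.131e+00 -3.000e-03  3.000e-03] shift now [9.02 0.03 0.11] shift after [ 9.02 -0.05 -0.1 ]
turn [-0.011 -0.002 -0.002] shift now [9.02 0.03 0.11] shift after [9.02 0.05 0.1 ]
238 [0.56199367 0.13618967 0.09497663] [201.05462185 318.2394958 ]
```

View pics/w1.png

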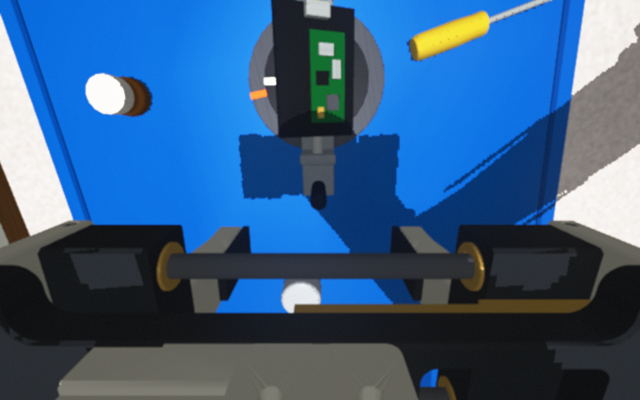

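```bash
python3 -m creep '[[0,0,0,3,0,0,100],[0,0,0,3,0,0,100],[0,0,0,3,0.1,0.1,100],[0,0,0,0,0,0,40],[0,0,0,0,0,0,0],[0,0,0,0,0,0,0],[0,0,0,0,0,0,0],[0,0,0,0,0,0,0]]' 25
python3 -m creep '[[0,0,0,0,0,0,0],[-0.03,0,0,0,0.3,0,0],[-0.03,0,0,0,0.3,0,0],[-0.03,0,0,0,0.3,0,0],[-0.03,0,0,0,0.35,0,0],[-0.03,0,0,0,0.35,0,0],[-0.03,0,0,0,0.35,0,0],[0,0,0,0,0,0,0]]'
python3 - <<'E'
from h import *
plan([.5354,.1366,.058],7.3)
im,d=r.capture('top'); P=pts('top',d); cv2.imwrite('pics/top1.png',im); cv2.imwrite('pics/t1.png',cv2.resize(im[185:270,240:390],None,fx=5,fy=5,interpolation=2))
im,d=r.capture('wrist'); cv2.imwrite('pics/w2.png',im)
E
```

```text
time_s: 5.55
tcp_pos: [0.5598, 0.1383, 0.0606]
eef_rot: [-54.9, 89.9, 30.0]
contact_force: [0.3, -0.9, -0.5]
gripper_width: 0.0534
time_s: 6.35
tcp_pos: [0.539, 0.1381, 0.0592]
eef_rot: [83.5, 90.0, 178.8]
contact_force: [0.3, -1.0, -0.3]
gripper_width: 0.0004
t 6.35 tcp [0.539  0.1381 0.0592] y-dir -174.69 x-ax [-0.  0. -1.] F [ 0.3 -1.  -0.3] j6 -29.2
turn [ 3.107 -0.    -0.   ] shift now [ 0.12  0.37 -0.12] shift after [ 0.12 -0.38  0.1 ]
turn [-0.035  0.    -0.   ] shift now [ 0.12  0.37 -0.12] shift after [ 0.12  0.38 -0.1 ]
```

View pics/w2.png

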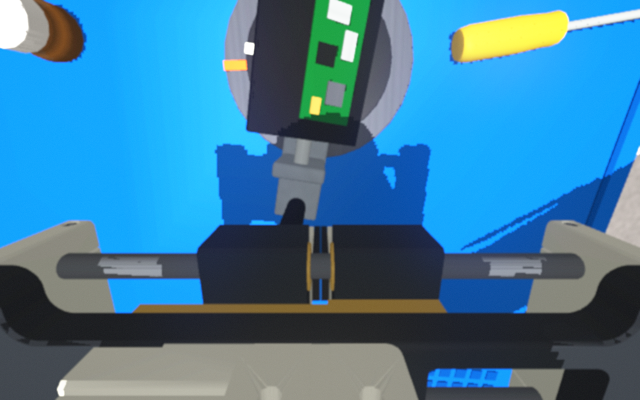

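```bash
python3 - <<'E'
from h import *
im,d=r.capture('wrist'); P=pts('wrist',d)
s=r.get_state()['tcp_pos']; print(s,proj('wrist',s),proj('wrist',s+[0,0,.03]))
for uv in [(295,205),(295,212),(297,218),(280,195),(310,195),(247,50),(234,65),(240,270),(400,270)]: print(uv,P[uv[1],uv[0]])
E
```

```text
[0.5396029  0.13819998 0.05919673] [[321.32881225 221.75305493]] [[321.52002256 238.56985473]]
(295, 205) [0.56061852 0.12943723 0.05128261]
(295, 212) [0.55934027 0.13016326 0.06525445]
(297, 218) [0.55693071 0.13005781 0.07733105]
(280, 195) [0.57515925 0.12877671 0.02977393]
(310, 195) [0.55008789 0.12613569 0.03104656]
(247, 50) [0.60614312 0.02011957 0.02468704]
(234, 65) [0.61802485 0.03021429 0.01712727]
(240, 270) [0.56605534 0.10733832 0.1831272 ]
(400, 270) [0.52146728 0.10254496 0.18434332]
```

View pics/t1.png

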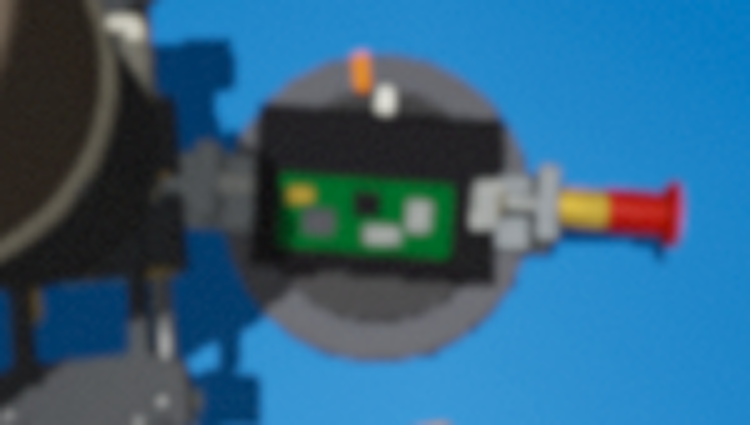

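```bash
python3 - <<'E'
from h import *
im,d=r.capture('wrist'); P=pts('wrist',d)
for v in (222,228,236,246,262,280):
  print(v,[P[v,u].round(3).tolist() for u in (285,300,309,320,340)])
im,d=r.capture('side'); Q=pts('side',d)
u,v=proj('side',[.55,.13,.09])[0].astype(int); print(u,v)
c=im[max(v-55,0):v+75,max(u-70,0):u+90]; cv2.imwrite('pics/s1.png',cv2.resize(c,None,fx=4.5,fy=4.5,interpolation=2)); print('crop origin',max(u-70,0),max(v-55,0)); print(proj('side',r.get_state()['tcp_pos']))
E
```

```text
222 [[0.564, 0.13, 0.087], [0.555, 0.133, 0.077], [0.549, 0.161, 0.004], [0.539, 0.16, 0.004], [0.52, 0.158, 0.004]]
228 [[0.556, 0.1, 0.168], [0.551, 0.099, 0.168], [0.548, 0.127, 0.1], [0.538, 0.166, 0.003], [0.538, 0.098, 0.168]]
236 [[0.555, 0.099, 0.175], [0.55, 0.099, 0.175], [0.548, 0.104, 0.164], [0.537, 0.174, 0.004], [0.538, 0.098, 0.175]]
246 [[0.554, 0.1, 0.181], [0.55, 0.099, 0.183], [0.547, 0.102, 0.174], [0.536, 0.185, 0.004], [0.539, 0.098, 0.182]]
262 [[0.553, 0.103, 0.184], [0.549, 0.102, 0.185], [0.547, 0.105, 0.18], [0.543, 0.107, 0.176], [0.538, 0.102, 0.183]]
280 [[0.553, 0.109, 0.184], [0.549, 0.108, 0.184], [0.546, 0.11, 0.181], [0.541, 0.136, 0.14], [0.538, 0.108, 0.183]]
261 181
crop origin 191 126
[[257.06407994 191.93747341]]
```

View pics/s1.png

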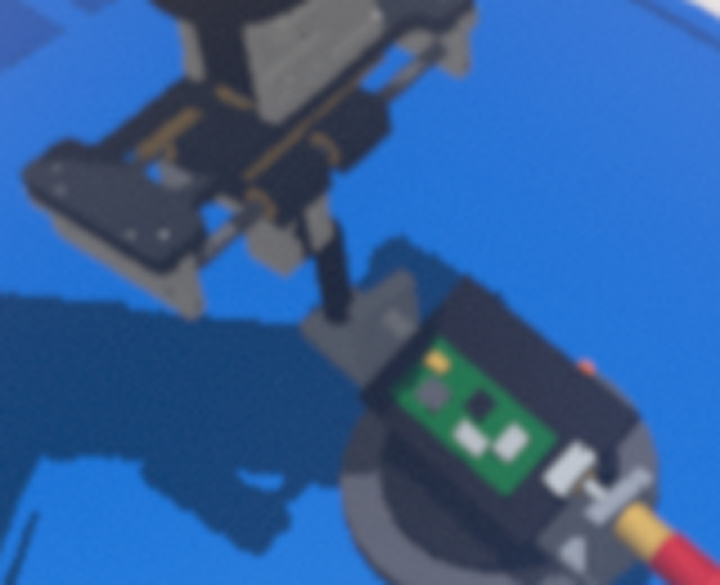

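```bash
python3 - <<'E'
from h import *
im,d=r.capture('side'); Q=pts('side',d); o=np.array([191,126])
for w in ([.559,.137,.094],[.559,.137,.03],[.5396,.1382,.059],[.5396,.1382,.1]): print(w,((proj('side',w)[0]-o)*4.5).round())
for y in range(200,290,10):
  print(y,[ (x,Q[126+int(y/4.5),191+int(x/4.5)].round(3).tolist()) for x in (270,285,300,315,325,340)])
E
```

```text
[0.559, 0.137, 0.094] [320. 226.]
[0.559, 0.137, 0.03] [335. 313.]
[0.5396, 0.1382, 0.059] [297. 297.]
[0.5396, 0.1382, 0.1] [286. 239.]
200 [(270, [0.508, 0.098, 0.181]), (285, [0.513, 0.096, 0.179]), (300, [0.519, 0.095, 0.174]), (315, [0.529, 0.097, 0.165]), (325, [0.557, 0.127, 0.121]), (340, [0.629, 0.212, 0.002])]
210 [(270, [0.508, 0.099, 0.176]), (285, [0.512, 0.095, 0.176]), (300, [0.519, 0.096, 0.168]), (315, [0.55, 0.127, 0.121]), (325, [0.555, 0.126, 0.118]), (340, [0.623, 0.206, 0.005])]
220 [(270, [0.507, 0.099, 0.171]), (285, [0.511, 0.095, 0.17]), (300, [0.518, 0.096, 0.165]), (315, [0.549, 0.126, 0.116]), (325, [0.554, 0.126, 0.113]), (340, [0.62, 0.203, 0.002])]
230 [(270, [0.522, 0.123, 0.133]), (285, [0.531, 0.126, 0.123]), (300, [0.539, 0.127, 0.116]), (315, [0.548, 0.126, 0.109]), (325, [0.553, 0.127, 0.104]), (340, [0.563, 0.13, 0.092])]
240 [(270, [0.522, 0.124, 0.126]), (285, [0.529, 0.124, 0.12]), (300, [0.537, 0.126, 0.112]), (315, [0.545, 0.123, 0.108]), (325, [0.552, 0.126, 0.099]), (340, [0.561, 0.128, 0.09])]
250 [(270, [0.525, 0.13, 0.113]), (285, [0.528, 0.124, 0.115]), (300, [0.536, 0.126, 0.107]), (315, [0.545, 0.125, 0.099]), (325, [0.554, 0.13, 0.088]), (340, [0.561, 0.129, 0.083])]
260 [(270, [0.524, 0.131, 0.107]), (285, [0.526, 0.123, 0.111]), (300, [0.534, 0.124, 0.104]), (315, [0.552, 0.135, 0.08]), (325, [0.555, 0.132, 0.079]), (340, [0.56, 0.13, 0.077])]
270 [(270, [0.571, 0.203, 0.001]), (285, [0.526, 0.124, 0.102]), (300, [0.579, 0.19, 0.004]), (315, [0.552, 0.138, 0.068]), (325, [0.555, 0.135, 0.068]), (340, [0.559, 0.129, 0.068])]
280 [(270, [0.566, 0.198, 0.002]), (285, [0.57, 0.191, 0.003]), (300, [0.575, 0.187, 0.003]), (315, [0.581, 0.179, 0.003]), (325, [0.553, 0.133, 0.064]), (340, [0.557, 0.129, 0.064])]
```

The side view shows the fingertips ending at z≈0.097, although the reported TCP is at z=0.059. The fingers passed over the post top (0.094), so the yoke has not moved. I'll measure the real tip offset with the fingers open.

```bash
python3 -m creep '[[0,0,0,-2,0,0,0],[0.09,0,0,0,-1,0,100],[0.09,0,0,0,-0.9,0,100],[0,0,0,0,0,0,100],[0,0,0,0,0,0,100],[0,0,0,0,0,0,100],[0,0,0,0,0,0,100],[0,0,0,0,0,0,100]]'
python3 - <<'E'
from h import *
print(r.hold_point_z)
plan([.559,.1375,.02],-4.6)
s=r.get_state(); p=s['tcp_pos']
for n in('side','wrist'):
    im,d=r.capture(n); Q=pts(n,d)
    # finger points: within box around TCP, above post
    m=(abs(Q[...,0]-p[0])<.075)&(abs(Q[...,1]-p[1])<.02)&(Q[...,2]>.03)&(Q[...,2]<.16)&(abs(Q[...,0]-p[0])>.02)
    for sg in(-1,1):
        k=m&((Q[...,0]-p[0])*sg>0)
        if k.sum(): print(n,sg,k.sum(),'z',np.percentile(Q[k][:,2],[0,2,10,50,90]).round(3),'x',np.percentile(Q[k][:,0],[2,98]).round(3),'y',np.percentile(Q[k][:,1],[2,98]).round(3))
E
```

```text
time_s: 7.45
tcp_pos: [0.5582, 0.1391, 0.0792]
eef_rot: [104.8, 90.0, -170.3]
contact_force: [-0.3, -0.1, 0.1]
gripper_width: 0.0508
0.0188
t 7.45 tcp [0.5582 0.1391 0.0792] y-dir 174.95 x-ax [-0. -0. -1.] F [-0.3 -0.1  0.1] j6 -38.5
turn [ 3.134 -0.     0.   ] shift now [ 5.92 -0.09 -0.15] shift after [5.92 0.09 0.15]
turn [-0.008 -0.    -0.   ] shift now [ 5.92 -0.09 -0.15] shift after [ 5.92 -0.09 -0.15]
side -1 136 z [0.112 0.116 0.12  0.133 0.147] x [0.515 0.532] y [0.128 0.15 ]
side 1 197 z [0.113 0.115 0.12  0.137 0.156] x [0.583 0.6  ] y [0.122 0.144]
wrist -1 1137 z [0.113 0.116 0.121 0.137 0.152] x [0.515 0.533] y [0.13  0.149]
wrist 1 1139 z [0.031 0.116 0.121 0.137 0.152] x [0.586 0.601] y [0.123 0.144]
```

The real fingertips sit about 35 mm above the reported TCP, and both the side and wrist cameras agree. I'll use that offset from here on.

```bash
python3 -m creep '[[0,0,0,0,0,0,100],[0,0,0,0,-0.1,-0.1,100],[0,0,0,2,0,0,100],[0,0,0,2,0,0,80],[0,0,0,1.7,0,0,60],[0,0,0,0,0,0,0],[0,0,0,0,0,0,0],[0,0,0,0,0,0,0]]' 25
python3 -m creep '[[0,0,0,0,0,0,0],[0,0,0,0,0,0,0],[0,0,0,0,0,0,0],[0,0,0,0,0,0,0],[0,0,0,0,0,0,0],[0,0,0,0,0,0,0]]'
python3 -c "
from h import *
plan([.5354,.1366,.022],7.3)"
```

```text
time_s: 8.35
tcp_pos: [0.5601, 0.1383, 0.0232]
eef_rot: [-62.1, 89.9, 22.8]
contact_force: [0.3, -0.2, 1.0]
gripper_width: 0.0531
time_s: 8.95
tcp_pos: [0.5595, 0.138, 0.0223]
eef_rot: [-69.7, 90.0, 15.2]
contact_force: [0.9, 0.4, 1.2]
gripper_width: 0.0156
t 8.95 tcp [0.5595 0.138  0.0223] y-dir 174.9 x-ax [ 0.  0. -1.] F [0.9 0.4 1.2] j6 -38.4
turn [ 2.925  0.    -0.   ] shift now [ 0.03  2.39 -0.36] shift after [ 0.03 -2.41 -0.17]
turn [-0.216  0.     0.   ] shift now [ 0.03  2.39 -0.36] shift after [0.03 2.41 0.17]
```

```bash
python3 -m creep '[[-0.034,0,0,0,0.4,0,0],[-0.034,0,0,0,0.4,0,0],[-0.034,0,0,0,0.4,0,0],[-0.034,0,0,0,0.4,0,0],[-0.034,0,0,0,0.4,0,0],[-0.034,0,0,0,0.35,0,0],[0,0,0,0,0,0,0],[0,0,0,0,0,0,0]]'
cat > ang.py <<'E'
from h import *
import sys
# pointer / mark angles about the axis from top and wrist colour blobs
ax=np.array([.5495,.0225])
for n in sys.argv[1:]:
    im,d=r.capture(n); P=pts(n,d); cv2.imwrite(f'pics/ang_{n}.png',im)
    H,S,V=[c.astype(int) for c in cv2.split(cv2.cvtColor(im,cv2.COLOR_BGR2HSV))]
    g=np.stack(np.meshgrid(np.arange(640),np.arange(400)),-1)
    f,cx,cy,T=cam(n); c=-T[:3,:3].T@T[:3,3]
    D=np.stack([(g[...,0]-cx)/f,(g[...,1]-cy)/f,np.ones((400,640))],-1)@T[:3,:3]
    W=c+D*((.018-c[2])/D[...,2])[...,None]; rel=W[...,:2]-ax; rho=np.hypot(*np.moveaxis(rel,-1,0))
    th=np.degrees(np.arctan2(rel[...,1],rel[...,0]))
    ok=(rho>.045)&(rho<.08)&(abs(th)<40)&(P[...,2]<.035)
    for k,m in dict(mark=(H>5)&(H<22)&(S>130),ptr=(S<60)&(V>150)).items():
        m=m&ok; print(n,k,m.sum(),'angle',th[m].mean().round(2) if m.any() else None,'rho',rho[m].mean().round(4) if m.any() else None,'px',g[m].mean(0).round(1))
E
python3 ang.py top wrist; python3 -c "
from h import *
plan([.5354,.1366,.022],7.3)
cv2.imwrite('pics/w3.png',cv2.resize(cv2.imread('pics/ang_wrist.png')[0:250,160:480],None,fx=2.4,fy=2.4))"
```

```text
time_s: 9.75
tcp_pos: [0.535, 0.1372, 0.0223]
eef_rot: [131.2, 89.9, -132.1]
contact_force: [-0.4, -5.3, 4.7]
gripper_width: 0.0155
top mark 15 angle 8.21 rho 0.0671 px [312. 199.]
top ptr 23 angle 9.97 rho 0.0563 px [312.  203.5]
wrist mark 41 angle 6.89 rho 0.0676 px [215.9  53. ]
wrist ptr 2490 angle 8.81 rho 0.0672 px [221.3  55.7]
t 9.85 tcp [0.5349 0.1372 0.0222] y-dir -173.3 x-ax [-0.001 -0.001 -1.   ] F [ 0.7 -5.3  3.9] j6 -28.0
turn [ 3.131e+00 -2.000e-03  2.000e-03] shift now [ 0.02 -0.04 -0.06] shift after [0.02 0.04 0.06]
turn [-0.011 -0.001 -0.001] shift now [ 0.02 -0.04 -0.06] shift after [ 0.02 -0.04 -0.06]
```

View pics/w3.png

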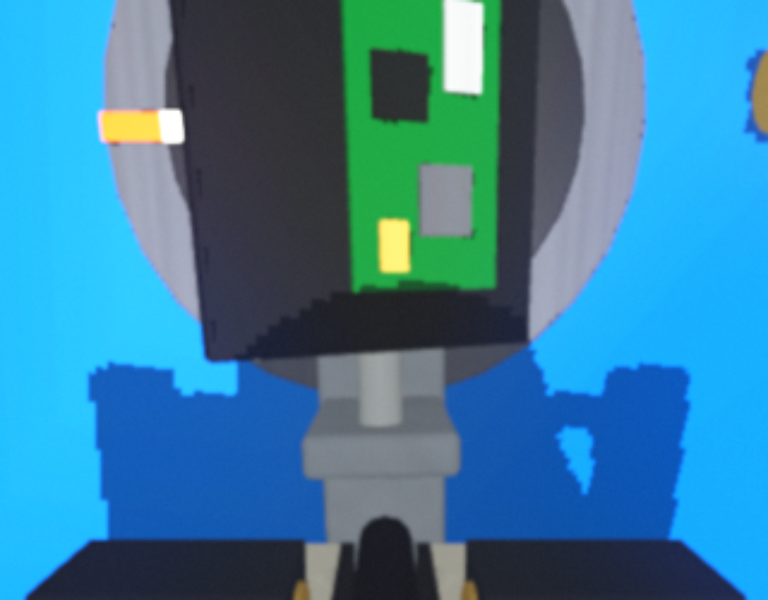

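The pointer and mark look collinear, both at about row 126 of this crop. The pointer sits higher than the mark, though, so I'll correct for parallax using depth.

```bash
cat > ang2.py <<'E'
from h import *
ax=np.array([.5495,.0225])
def blobs(n):
    im,d=r.capture(n); P=pts(n,d)
    H,S,V=[c.astype(int) for c in cv2.split(cv2.cvtColor(im,cv2.COLOR_BGR2HSV))]
    rel=P[...,:2]-ax; rho=np.hypot(rel[...,0],rel[...,1]); th=np.degrees(np.arctan2(rel[...,1],rel[...,0]))
    ok=(rho>.045)&(rho<.085)&(abs(th)<40)&(P[...,2]<.035)&(P[...,2]>.008)
    out={}
    for k,m,rr in(('mark',(H>5)&(H<22)&(S>130),.0685),('ptr',(S<60)&(V>150),.057)):
        m=m&ok
        if m.sum()<4: print(n,k,'few');continue
        z=np.median(P[m][:,2]); uv=np.argwhere(m).mean(0)[::-1]; w=atz(n,uv,z)[:2]; out[k]=w
        a=np.degrees(np.arctan2(*(w-ax)[::-1])); print(n,k,m.sum(),'z',z.round(4),'xy',w.round(4),'rho',np.hypot(*(w-ax)).round(4),'ang',a.round(2))
blobs('wrist'); blobs('top'); blobs('side')
E
python3 ang2.py
```

```text
wrist mark 39 z 0.0168 xy [0.6169 0.0304] rho 0.0679 ang 6.7
wrist ptr 2491 z 0.0158 xy [0.6137 0.0316] rho 0.0648 ang 8.05
top mark 15 z 0.0181 xy [0.6159 0.0321] rho 0.0671 ang 8.19
top ptr 21 z 0.0228 xy [0.6025 0.0321] rho 0.0538 ang 10.24
side mark few
side ptr few
```

```bash
sed -i "s/(S<60)&(V>150)/(S<45)\&(V>(205 if n=='wrist' else 150))/" ang2.py; sed -i "s/; blobs('side')//" ang2.py; python3 ang2.py
```

```text
wrist mark 39 z 0.0167 xy [0.6169 0.0304] rho 0.0679 ang 6.69
wrist ptr 123 z 0.0228 xy [0.6056 0.0299] rho 0.0566 ang 7.53
top mark 15 z 0.0177 xy [0.6159 0.0321] rho 0.0671 ang 8.19
top ptr 18 z 0.0242 xy [0.6004 0.0319] rho 0.0518 ang 10.48
```

```bash
sed -i "s/(H>5)&(H<22)&(S>130)/(H>3)\&(H<30)\&(S>90)/" ang2.py; python3 ang2.py; python3 -c "
from h import *
plan([.5354,.1366,.022])"
```

```text
wrist mark 306 z 0.017 xy [0.618  0.0301] rho 0.0689 ang 6.3
wrist ptr 124 z 0.0227 xy [0.6057 0.0299] rho 0.0566 ang 7.51
top mark 25 z 0.0176 xy [0.6157 0.0324] rho 0.0669 ang 8.48
top ptr 19 z 0.0238 xy [0.6006 0.0319] rho 0.052 ang 10.45
t 10.2 tcp [0.535  0.1372 0.0223] y-dir -173.31 x-ax [-0.001 -0.001 -1.   ] F [ 0.6 -5.4  4.4] j6 -28.0
shift [ 0.03 -0.04 -0.06]
```

```bash
python3 -m creep '[[0.011,0,0,0,-0.13,0.05,0],[0.011,0,0,0,-0.13,0,0],[0,0,0,0,0,0,0],[0,0,0,0,0,0,0],[0,0,0,0,0,0,0]]'; python3 ang2.py
```

```text
time_s: 10.7
tcp_pos: [0.5372, 0.1375, 0.0222]
eef_rot: [132.6, 89.9, -132.0]
contact_force: [0.5, -7.4, 4.8]
gripper_width: 0.0156
wrist mark 315 z 0.0169 xy [0.6177 0.0302] rho 0.0686 ang 6.41
wrist ptr 124 z 0.0229 xy [0.6057 0.0288] rho 0.0566 ang 6.37
top mark 24 z 0.0176 xy [0.616  0.0325] rho 0.0672 ang 8.54
top ptr 18 z 0.0236 xy [0.6007 0.0307] rho 0.0518 ang 9.14
```

```bash
python3 -m creep '[[0,0,0,0,0,0,60],[0,0,0,0,0,0,60],[0,0,0,0,0,0,60],[0,0,0,0,0,0,60],[0,0,0,-3,0,0,60],[0,0,0,-3,0,0,60],[0,0,0,-2,0,0,0],[0,0,0,0,0,0,0]]'
cat > tilt.py <<'E'
from h import *
ax=np.array([.5495,.0225]); a=np.radians(6.8)
ex=np.array([np.cos(a),np.sin(a)]); ey=np.array([-ex[1],ex[0]])
for n in('wrist','top','side'):
    im,d=r.capture(n); P=pts(n,d); u=(P[...,:2]-ax)@ex; v=(P[...,:2]-ax)@ey
    S=cv2.cvtColor(im,cv2.COLOR_BGR2HSV)[...,2]
    m=(u>.013)&(u<.034)&(abs(v+.0)<.045)&(P[...,2]>.045)&(P[...,2]<.1)&(S<90)
    if m.sum()<20: print(n,'few',m.sum()); continue
    A=np.c_[u[m],v[m],np.ones(m.sum())]; z=P[m][:,2]; k=np.ones(len(z),bool)
    for _ in range(4):
        c=np.linalg.lstsq(A[k],z[k],rcond=None)[0]; e=abs(A@c-z); k=e<max(.0015,2*np.median(e))
    g=(cv2.cvtColor(im,cv2.COLOR_BGR2HSV)[...,0]>45)&(cv2.cvtColor(im,cv2.COLOR_BGR2HSV)[...,0]<80)&(abs(u)<.045)&(abs(v)<.05)&(P[...,2]>.04)
    cg=np.linalg.lstsq(np.c_[u[g],v[g],np.ones(g.sum())],P[g][:,2],rcond=None)[0] if g.sum()>30 else [np.nan]*3
    print(n,m.sum(),'tilt deg',np.degrees(np.arctan(c[0])).round(2),'z0',c[2].round(4),'z@38',(c[2]+.036*c[0]).round(4),'| board tilt',g.sum(),np.degrees(np.arctan(cg[0])).round(2))
E
python3 ang2.py; python3 tilt.py; python3 -c "
from h import *
plan([.587,.027,.075])"
```

```text
time_s: 11.6
tcp_pos: [0.5403, 0.14, 0.1053]
eef_rot: [-67.2, 89.7, 28.2]
contact_force: [-0.2, 0.7, 0.4]
gripper_width: 0.042
wrist mark 145 z 0.0151 xy [0.6163 0.0296] rho 0.0672 ang 6.05
wrist ptr 133 z 0.021 xy [0.6014 0.028 ] rho 0.0522 ang 6.1
top mark 24 z 0.0165 xy [0.6162 0.0325] rho 0.0674 ang 8.53
top ptr 18 z 0.0245 xy [0.6005 0.0307] rho 0.0517 ang 9.14
wrist 3721 tilt deg 22.11 z0 0.0676 z@38 0.0823 | board tilt 3824 21.62
top 391 tilt deg 19.86 z0 0.0705 z@38 0.0835 | board tilt 688 22.28
side 413 tilt deg 20.81 z0 0.0678 z@38 0.0815 | board tilt 365 21.5
t 11.85 tcp [0.5378 0.1386 0.1011] y-dir -174.67 x-ax [-0.002 -0.001 -1.   ] F [-0.2  0.2  0.4] j6 -29.3
shift [  2.61  -3.87 -11.57]
```

```bash
python3 -m creep '[[0,0,0,0,-0.9,-2.9,0],[0,0,0,0,-1,-2.9,0],[0,0,0,0,-1,-2.9,0],[0,0,0,0,-1,-2.9,0],[0,0,0,2,0,0,0],[0,0,0,1.5,0,0,0],[0,0,0,0,0,0,0],[0,0,0,0,0,0,0]]'
python3 -c "
from h import *
plan([.587,.027,.05]); p=r.get_state()['tcp_pos']; print(r.get_state()['gripper_width'])
for n in ('side','wrist'):
    im,d=r.capture(n);P=pts(n,d)
    m=(abs(P[...,0]-p[0])<.04)&(abs(P[...,1]-p[1])<.02)&(P[...,2]>p[2]+.02)&(P[...,2]<p[2]+.08)
    print(n,m.sum(),np.percentile(P[m],[0,1,5,95,99],axis=0).round(4).tolist())"
```

```text
time_s: 12.65
tcp_pos: [0.5877, 0.0268, 0.0666]
eef_rot: [112.8, 89.9, -151.8]
contact_force: [0.7, 0.2, 0.2]
gripper_width: 0.0002
t 12.65 tcp [0.5877 0.0268 0.0666] y-dir -174.66 x-ax [-0.002 -0.001 -1.   ] F [0.7 0.2 0.2] j6 -16.3
shift [1.66 0.07 0.03]
0.0002107608781761413
side 112 [[0.5684, 0.0116, 0.0999], [0.5686, 0.0119, 0.1006], [0.5691, 0.0121, 0.1042], [0.5979, 0.027, 0.1378], [0.6018, 0.0293, 0.1397]]
wrist 516 [[0.5834, 0.0142, 0.1019], [0.5838, 0.0144, 0.1029], [0.5847, 0.0147, 0.1061], [0.5957, 0.0178, 0.1376], [0.5968, 0.02, 0.1391]]
```

```bash
python3 -m creep '[[0,0,0,1,0,0,0],[0,0,0,0.5,0,0,0],[0,0,0,0.4,0,0,0],[0,0,0,0.4,0,0,0],[0,0,0,0.4,0,0,0],[0,0,0,0,0,0,0],[0,0,0,0,0,0,0]]' 30
python3 tilt.py; python3 ang2.py
```

```text
time_s: 13.45
tcp_pos: [0.5896, 0.0274, 0.0409]
eef_rot: [-85.2, 89.8, 10.2]
contact_force: [4.1, 0.8, 3.4]
gripper_width: 0.0002
wrist 1886 tilt deg 11.02 z0 0.0682 z@38 0.0753 | board tilt 1968 24.56
top 33 tilt deg 10.88 z0 0.0691 z@38 0.076 | board tilt 441 82.55
side 217 tilt deg 11.69 z0 0.067 z@38 0.0745 | board tilt 69 70.94
wrist mark 185 z 0.0168 xy [0.617  0.0297] rho 0.0679 ang 6.08
wrist ptr few
top mark few
top ptr few
```

```bash
python3 -m creep '[[0,0,0,0.2,0,0,0],[0,0,0,0.2,0,0,0],[0,0,0,0.15,0,0,0],[0,0,0,0,0,0,0],[0,0,0,0,0,0,0]]'
python3 tilt.py
```

```text
time_s: 14.2
tcp_pos: [0.5893, 0.0274, 0.0354]
eef_rot: [-83.8, 89.9, 11.5]
contact_force: [3.7, 1.3, 6.2]
gripper_width: 0.0005
wrist 1902 tilt deg 2.32 z0 0.0687 z@38 0.0701 | board tilt 2088 15.17
top 25 tilt deg 5.62 z0 0.0683 z@38 0.0718 | board tilt 436 82.2
side 192 tilt deg 2.07 z0 0.0674 z@38 0.0687 | board tilt 61 -0.76
```

```bash
python3 -m creep '[[0,0,0,0.07,0,0,0],[0,0,0,0.05,0,0,0],[0,0,0,0,0,0,0],[0,0,0,0,0,0,0]]'
python3 tilt.py
```

```text
time_s: 14.75
tcp_pos: [0.5894, 0.0274, 0.0342]
eef_rot: [-84.4, 89.9, 11.0]
contact_force: [4.4, 0.8, 4.9]
gripper_width: 0.0002
wrist 1913 tilt deg 0.36 z0 0.0688 z@38 0.069 | board tilt 2098 6.39
top 26 tilt deg 0.79 z0 0.069 z@38 0.0695 | board tilt 459 81.63
side 190 tilt deg 1.15 z0 0.0675 z@38 0.0682 | board tilt 54 -8.0
```

```bash
python3 -m creep '[[0,0,0,-1,0,0,0],[0,0,0,-3,0,0,0],[0,0,0,-4,0,0,50],[0,0,0,0,0,-4,100],[0,0,0,0,0,-4,100],[0,0,0,0,0,-2,100],[0,0,0,0,0,0,100],[0,0,0,0,0,0,100]]'
python3 tilt.py; python3 ang2.py; python3 - <<'E'
from h import *
ax=np.array([.5495,.0225]);a=np.radians(6.8);ex=np.array([np.cos(a),np.sin(a)]);ey=np.array([-ex[1],ex[0]])
for n in('wrist','top','side'):
    im,d=r.capture(n);P=pts(n,d);H,S,V=[c.astype(int) for c in cv2.split(cv2.cvtColor(im,cv2.COLOR_BGR2HSV))]
    m=((H<4)|(H>174))&(S>150)&(abs(P[...,0]-.56)<.05)&(abs(P[...,1]+.1)<.05)&(P[...,2]>.04)
    Q=P[m]; q=Q[:,:2]-ax; print(n,m.sum(),'along',np.percentile(-q@ey,[2,50,98]).round(4),'across',np.percentile(q@ex,[2,50,98]).round(4),'z',np.percentile(Q[:,2],[2,50,98]).round(4))
plan(list(ax-.115*ey)+[.075],6.8)
E
```

```text
time_s: 15.7
tcp_pos: [0.596, -0.073, 0.1129]
eef_rot: [82.3, 89.9, 177.5]
contact_force: [-0.0, 0.0, -0.5]
gripper_width: 0.0429
wrist 545 tilt deg 0.34 z0 0.0689 z@38 0.0691 | board tilt 341 -3.7
top 360 tilt deg -0.48 z0 0.0701 z@38 0.0698 | board tilt 727 20.56
side 369 tilt deg 0.35 z0 0.0678 z@38 0.068 | board tilt 7 nan
wrist mark few
wrist ptr few
top mark 26 z 0.0176 xy [0.6151 0.0326] rho 0.0664 ang 8.78
top ptr few
wrist 705 along [0.1062 0.1222 0.1367] across [-0.0041  0.0048  0.0139] z [0.0693 0.075  0.0808]Traceback (most recent call last):
  File "<stdin>", line 6, in <module>
    return _quantile_unchecked(
        a, q, axis, out, overwrite_input, method, keepdims, weights)
    return _ureduce(a,
                    func=_quantile_ureduce_func,
    ...<5 lines>...
                    overwrite_input=overwrite_input,
                    method=method)
    r = func(a, **kwargs)
    result = _quantile(arr,
                       quantiles=q,
    ...<2 lines>...
                       out=out,
                       weights=wgt)
    slices_having_nans = np.isnan(arr[-1, ...])
                                  ~~~^^^^^^^^^
IndexError: index -1 is out of bounds for axis 0 with size 0
```

The cradle reads level to within about 0.5°. Before pulling the plunger I'll back off and recheck the swivel with an unobstructed view.

```bash
python3 -m creep '[[0,0,0,-2,0,4,100],[0,0,0,-2,1,4.5,100],[0,0,0,0,1,4.5,100],[0,0,0,0,1,4.5,100],[0,0,0,0,1,4,100],[0,0,0,0,0,0,100],[0,0,0,0,0,0,100]]'
cat > knob.py <<'E'
from h import *
from ang2 import ax
a=np.radians(6.8);ex=np.array([np.cos(a),np.sin(a)]);ey=np.array([-ex[1],ex[0]])
for n in('wrist','top','side'):
    im,d=r.capture(n);P=pts(n,d);H,S,V=[c.astype(int) for c in cv2.split(cv2.cvtColor(im,cv2.COLOR_BGR2HSV))]
    if n=='wrist': cv2.imwrite('pics/wk.png',cv2.resize(im[0:300,120:520],None,fx=2,fy=2))
    m=((H<4)|(H>174))&(S>150)&(abs(P[...,0]-.56)<.05)&(abs(P[...,1]+.1)<.05)&(P[...,2]>.04)
    k=(P[...,2]>.088)&(P[...,2]<.1)&(abs(P[...,0]-.54)<.03)&(abs(P[...,1]-.137)<.02)
    for nm,mm in(('knob',m),('post',k)):
        if mm.sum()<5: continue
        Q=P[mm]; q=Q[:,:2]-ax; print(n,nm,mm.sum(),'along',np.percentile(-q@ey,[2,50,98]).round(4),'across',np.percentile(q@ex,[2,50,98]).round(4),'z',np.percentile(Q[:,2],[2,50,98]).round(4))
E
python3 knob.py; python3 tilt.py
```

```text
time_s: 16.75
tcp_pos: [0.5372, 0.1388, 0.1535]
eef_rot: [-64.7, 90.0, 30.8]
contact_force: [0.9, -0.3, -0.3]
gripper_width: 0.0877
wrist mark 118 z 0.0169 xy [0.6176 0.0289] rho 0.0684 ang 5.38
wrist ptr 84 z 0.0233 xy [0.6023 0.0272] rho 0.053 ang 5.14
top mark 24 z 0.0173 xy [0.616  0.0325] rho 0.0673 ang 8.53
top ptr 17 z 0.0242 xy [0.6015 0.0311] rho 0.0527 ang 9.36
wrist post 212 along [-0.1207 -0.1135 -0.1068] across [-0.0049  0.0019  0.0087] z [0.0896 0.0935 0.0951]
top knob 84 along [0.1063 0.1198 0.1309] across [-0.0075  0.0002  0.0087] z [0.0726 0.076  0.0821]
side knob 52 along [0.1062 0.1203 0.1358] across [-0.0036  0.0004  0.0045] z [0.0715 0.0742 0.0806]
side post 42 along [-0.1213 -0.1124 -0.1064] across [-0.006   0.0004  0.007 ] z [0.0887 0.092  0.0941]
wrist 2372 tilt deg 0.36 z0 0.0689 z@38 0.0691 | board tilt 2871 0.17
top 361 tilt deg -0.83 z0 0.07 z@38 0.0695 | board tilt 731 0.36
side 352 tilt deg -0.35 z0 0.068 z@38 0.0678 | board tilt 270 0.66
```

View pics/wk.png

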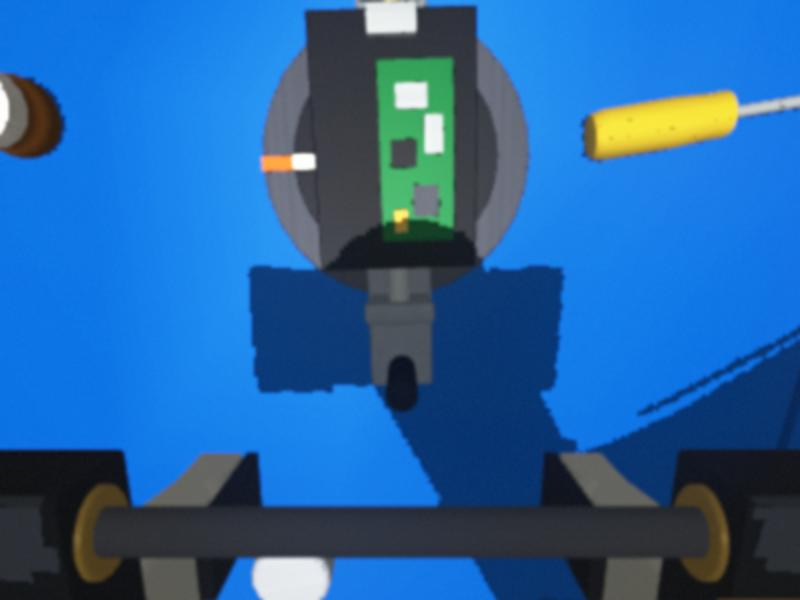

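The pointer (at about 303,161) and the mark (275,162) are collinear, and the cradle is level. Next is the knob.

```bash
python3 -m creep '[[0.01,0,0,0,-0.5,-4.7,100],[0,0,0,0,-0.5,-4.7,100],[0,0,0,0,-0.5,-4.7,100],[0,0,0,2,-0.5,-4.7,100],[0,0,0,2,-0.4,-4.3,100],[0,0,0,0,0,0,100],[0,0,0,0,0,0,100]]'
python3 -c "
from h import *
plan([.5632,-.0917,.0175],6.8)"
```

```text
time_s: 17.85
tcp_pos: [0.5804, -0.0911, 0.113]
eef_rot: [96.7, 89.9, -168.7]
contact_force: [0.2, -0.6, 0.5]
gripper_width: 0.0877
t 17.85 tcp [ 0.5804 -0.0911  0.113 ] y-dir -175.43 x-ax [-0.002 -0.    -1.   ] F [ 0.2 -0.6  0.5] j6 -5.6
turn [ 3.103e+00 -3.000e-03  0.000e+00] shift now [9.55 1.7  0.08] shift after [ 9.55 -1.71 -0.14]
turn [-0.039 -0.    -0.002] shift now [9.55 1.7  0.08] shift after [9.55 1.71 0.14]
```

```bash
python3 -m creep '[[-0.039,0,0,0,1.7,0.15,100],[0,0,0,3,0,0,100],[0,0,0,0,0,0,100]]'
python3 -c "
from h import *
plan([.5632,-.0917,.0175],6.8); p=r.get_state()['tcp_pos']
for n in ('side','wrist','top'):
    im,d=r.capture(n);P=pts(n,d);H,S,V=[c.astype(int) for c in cv2.split(cv2.cvtColor(im,cv2.COLOR_BGR2HSV))]
    m=((H<4)|(H>174))&(S>150)&(abs(P[...,0]-.56)<.05)&(abs(P[...,1]+.1)<.05)&(P[...,2]>.04)&(P[...,2]<.09)
    if m.sum()>5: print(n,'knob',m.sum(),np.percentile(P[m],[2,50,98],axis=0).round(4).tolist())
    m=(abs(P[...,0]-p[0])<.075)&(abs(P[...,1]-p[1])<.025)&(P[...,2]>p[2]+.03)&(P[...,2]<p[2]+.08)
    for s in(-1,1):
        k=m&((P[...,0]-p[0])*s>.02)
        if k.sum()>5: print(n,s,'finger',k.sum(),np.percentile(P[k],[1,50,99],axis=0).round(4).tolist())
"
```

```text
time_s: 18.15
tcp_pos: [0.5617, -0.0884, 0.0819]
eef_rot: [78.4, 89.8, 175.4]
contact_force: [-1.0, -0.4, -0.6]
gripper_width: 0.0874
t 18.15 tcp [ 0.5617 -0.0884  0.0819] y-dir -172.99 x-ax [-0.004  0.    -1.   ] F [-1.  -0.4 -0.6] j6 -3.7
turn [-3.138e+00  6.000e-03  1.000e-03] shift now [ 6.44 -0.13 -0.35] shift after [6.44 0.11 0.35]
turn [ 0.004  0.001 -0.004] shift now [ 6.44 -0.13 -0.35] shift after [ 6.44 -0.11 -0.35]
side -1 finger 26 [[0.5016, -0.1084, 0.1199], [0.5029, -0.0981, 0.1243], [0.5061, -0.0877, 0.1274]]
side 1 finger 49 [[0.6052, -0.0954, 0.1152], [0.6066, -0.0913, 0.1464], [0.6242, -0.081, 0.1617]]
wrist knob 950 [[0.5586, -0.1144, 0.0712], [0.5679, -0.0999, 0.0759], [0.5791, -0.0828, 0.0817]]
wrist -1 finger 1256 [[0.5058, -0.1084, 0.12], [0.5179, -0.1061, 0.1416], [0.5226, -0.0862, 0.1607]]
wrist 1 finger 1255 [[0.6072, -0.095, 0.1204], [0.6146, -0.0936, 0.1416], [0.6267, -0.0755, 0.1606]]
```

```bash
python3 -m creep '[[0,0,0,2,-0.15,-0.4,100],[0,0,0,2,0,0,100],[0,0,0,2.4,0,0,60],[0,0,0,0,0,0,30],[0,0,0,0,0,0,0],[0,0,0,0,0,0,0],[0,0,0,0,0,0,0],[0,0,0,0,0,0,0]]' 40
python3 -m creep '[[0,0,0,0,0,0,0],[0,0,0,0,0,0,0],[0,0,0,0,0,0,0],[0,0,0,0,0,0,0],[0,0,0,0,0,0,0]]'
python3 knob.py; python3 tilt.py; python3 -c "
from h import *
plan([.5635,-.0922,.0175],6.8)"
```

```text
time_s: 19.1
tcp_pos: [0.5665, -0.0929, 0.0209]
eef_rot: [-89.6, 89.9, 7.4]
contact_force: [-0.4, -0.1, 1.2]
gripper_width: 0.0453
time_s: 19.6
tcp_pos: [0.5657, -0.0931, 0.0199]
eef_rot: [100.2, 90.0, -162.8]
contact_force: [-0.9, 0.5, 1.7]
gripper_width: 0.0191
wrist mark few
wrist ptr few
top mark few
top ptr few
wrist knob 1682 along [0.1196 0.135  0.1376] across [-0.0091  0.0034  0.0154] z [0.0571 0.0742 0.0807]
side post 44 along [-0.1204 -0.1122 -0.1057] across [-0.0061 -0.0007  0.0061] z [0.0886 0.0926 0.0944]
wrist few 0
top few 1
side 372 tilt deg -0.73 z0 0.0683 z@38 0.0678 | board tilt 3 nan
t 20.0 tcp [ 0.5657 -0.0931  0.0199] y-dir -173.01 x-ax [-0. -0. -1.] F [-1.3  0.7  3.5] j6 -3.2
turn [-3.138  0.    -0.   ] shift now [0.24 0.21 0.11] shift after [ 0.24 -0.21 -0.11]
turn [ 0.003 -0.    -0.   ] shift now [0.24 0.21 0.11] shift after [0.24 0.21 0.11]
```

```bash
python3 -m creep '[[0,0,0,0,0.1,0,0],[0,0,0,0,0,-0.3,0],[0,0,0,0,0,-0.3,0],[0,0,0,0,0,-0.3,0],[0,0,0,0,0,-0.3,0],[0,0,0,0,0,0,0],[0,0,0,0,0,0,0]]'
python3 knob.py; python3 -c "
from h import *
plan([.5635,-.0922,.0175],6.8)"
```

```text
time_s: 20.7
tcp_pos: [0.567, -0.104, 0.0199]
eef_rot: [-49.9, 89.9, 47.1]
contact_force: [-0.4, 8.6, 1.3]
gripper_width: 0.0192
wrist mark few
wrist ptr few
top mark few
top ptr few
wrist knob 1675 along [0.1305 0.146  0.1485] across [-0.0091  0.0033  0.0153] z [0.0568 0.0743 0.0808]
side post 40 along [-0.1196 -0.1126 -0.1057] across [-0.0061  0.0003  0.0076] z [0.0892 0.0921 0.0948]
t 20.95 tcp [ 0.567  -0.1039  0.0199] y-dir -173.01 x-ax [ 0.001  0.001 -1.   ] F [0.4 7.9 1.8] j6 -1.9
turn [-3.138e+00 -2.000e-03  2.000e-03] shift now [0.24 0.2  1.2 ] shift after [ 0.24 -0.21 -1.2 ]
turn [0.003 0.001 0.001] shift now [0.24 0.2  1.2 ] shift after [0.24 0.21 1.2 ]
```

```bash
python3 -m creep '[[0,0,0,0,0,-0.2,0],[0,0,0,0,0,-0.2,0],[0,0,0,0,0,0,0],[0,0,0,0,0,0,0],[0,0,0,0,0,0,0]]'
python3 knob.py
```

```text
time_s: 21.45
tcp_pos: [0.5674, -0.1072, 0.0199]
eef_rot: [-37.0, 89.9, 60.0]
contact_force: [-0.8, 11.9, 2.2]
gripper_width: 0.0186
wrist mark few
wrist ptr few
top mark few
top ptr few
wrist knob 1675 along [0.1338 0.1493 0.1517] across [-0.0091  0.0033  0.0153] z [0.0566 0.0743 0.0808]
side post 43 along [-0.1207 -0.1121 -0.1058] across [-0.0055  0.0001  0.0076] z [0.0884 0.0917 0.0941]
```

```bash
python3 -m creep '[[0,0,0,0,0,-0.1,0],[0,0,0,0,0,0,0],[0,0,0,0,0,0,0]]'
python3 knob.py; python3 tilt.py; python3 -c "
from h import *
im,d=r.capture('side'); cv2.imwrite('pics/s2.png',cv2.resize(im[150:290,225:385],None,fx=4.2,fy=4.2,interpolation=2)); print(r.get_state()['contact_force'],r.get_state()['gripper_width'])
im,d=r.capture('wrist')
for q,n in (('flux_jar','side'),('solder_reel','side'),('screwdriver','side'),('tin','side')):
    o=r.look_for(q,n); print(q,o[0]['rect'] if o else None)"
```

```text
time_s: 22.0
tcp_pos: [0.5674, -0.1072, 0.0198]
eef_rot: [-28.8, 89.8, 68.2]
contact_force: [-0.8, 17.3, 2.9]
gripper_width: 0.0188
wrist mark few
wrist ptr few
top mark few
top ptr few
wrist knob 1674 along [0.134  0.1494 0.1517] across [-0.0091  0.0033  0.0155] z [0.0567 0.0743 0.0808]
side post 45 along [-0.1206 -0.1121 -0.1062] across [-0.0062 -0.0001  0.0073] z [0.0881 0.0919 0.0939]
wrist few 0
top few 0
side 365 tilt deg -0.1 z0 0.0679 z@38 0.0678 | board tilt 4 nan
[-1.9517193  17.80426261  3.50268911] 0.01860063590457534
flux_jar [252.4, 180.6, 335.8, 254.1]
solder_reel [397.8, 296.7, 428.8, 333.0]
screwdriver [228.6, 263.7, 281.6, 339.5]
tin [225.3, 144.1, 248.2, 174.1]
```

View pics/s2.png

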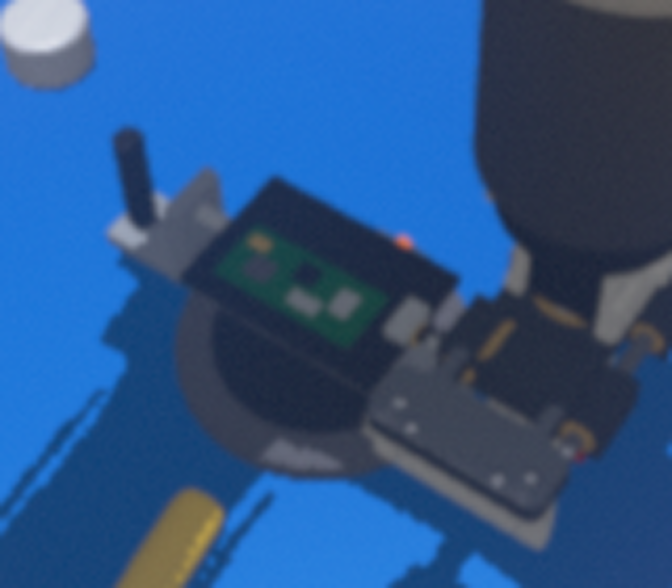

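Adding 1 mm of commanded pull moved nothing and raised the force from 12 to 17 N, so the plunger is on its stop. The side view shows the cradle level and the post still in place. I'm handing the job in with the knob still held.

```bash
python3 -c "
from plant import r
print(r.close_job())"
```

```text
the job is handed in; nothing more can be done
None
```

I set the holder on its mark, levelled the cradle, then pulled the red plunger fully back. I handed the job in at about 22 s with the arm still holding the plunger at its stop.

- **Swivel:** I turned the yoke about 11° by the post. In the last clear view the wrist camera put the pointer within 0.3° of the orange mark, and the coarser top camera read about 0.8° past it. The arm hid the pointer during the pull, so after that I could only check the post in the side view. It stayed put to within the reading noise, about 0.3°.
- **Cradle:** I pressed the raised edge down from about 21.5° to level. The plate and board readings ranged from -0.8° to +0.7° before the pull. After it, the side camera read -0.1°; the other two cameras were blocked.
- **Plunger:** It came out about 14 mm. A further 1 mm of commanded pull raised the force from 12 to 17 N with no movement, so it is on its stop.
- **Other objects:** I never touched the jar, reel, screwdriver or tin. In the last check the reel, screwdriver and tin were within about 4 pixels of where they started. The detector's box for the jar fell on the holder instead, so the jar has no final check.

**What went wrong:** the first grasp closed above the post without touching anything. The fingertips really end about 35 mm above the reported tool point, so I measured that offset and used it for every move after that.

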